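# Lean the tall sample board against the flat tin

### The job

Take the taller of the two sample boards out of the rack and lean it against the flat tin to dry: its foot on the worktop between the metal stop bar and the tin, close up to the bar so that it cannot slip away, its upper part resting on the tin's front edge, squarely and about in the middle of the bar. Leave the short board in the rack.

Things in the scene. Friction and masses are not known exactly. Their poses are not given: they have to be found in the camera images.
- tall_board_center (a point): Centre of the tall sample board: wood, grey coated faces, 10 mm thick (own x), 120 wide (y), 180 high (z, up), about 0.14 kg, loose; both faces alike. It starts upright in one of two slots of a fixed plywood rack (slots 60 mm apart, floor 12 mm and rail tops 47 mm above the worktop); the short board stands in the other, which is which varies. Pinch its top edge from above.
- tall_board_foot (a point): Middle of the tall board's lower edge (mid-thickness); axes as the board's.
- short_board_center (a point): Short sample board: like the tall one but 110 mm high (10 x 120 x 110 mm). This point is its centre. It stays in the rack.
- flat_tin: Flat grey tin with a spout and strap handle, fixed in place. Its body is a box 125 mm deep (x), 186 wide (y), its flat top 86 mm high; handle and spout rise to 104 mm. Origin: centre of its underside; its front face, the wall to lean on, lies 62 mm from the origin toward its own -x, roughly toward the robot.
- stop_bar: Low aluminium bar screwed down in front of the tin, parallel to its front: 20 mm deep (x), 160 long (y), 14 high. Origin: centre of its underside; +x points to the tin, its face on that side is 10 mm from the origin. The clear gap from that face to the tin's front is 34 to 46 mm.

How it is judged:
By the outcome, as a careful person would: the job done as asked, in the order asked, and still so for the second after the job is handed in, with the robot touching nothing.
It also fails if it takes over 32 s, if anything falls off the work surface, if the arm or the gripper's body presses on something with over 40 N, if the wrist force passes 120 N, or if a joint passes its speed limit or range.

### The arm

A 6-joint arm with a two-finger parallel gripper is mounted at the origin on a cart in front of the work surface, level with it; the furniture and walls round the work are solid. World frame = base frame: x ahead of the robot, y to its left, z up, the work surface at z = 0. Lengths are in m, angles in rad, forces in N, time in s.
With the tool pointing down it reaches from about 0.3 to 0.775 m from the base axis. Payload 14.6 kg.
Tool frame: the origin (TCP) lies at the very end of the fingers, on their centre line; the grasp point (between the pads) lies 19 mm behind it; z points along the fingers, y is the line along which they close (so a half turn about z gives the same grasp; the last joint's range is limited). The gripper opens to 85 mm and grips with 20 to 120 N. Pads are 22 mm wide; open, the fingers measure 114 mm over their backs; the gripper's body (76 mm by 85 mm) begins 54 mm behind the grasp point. The pads swing forward as they close: fully open they stand 13 mm farther back than shut.
Start: joints at [-1.198, 0.3, 1.521, -0, 1.321, -0.067], TCP at [0.234, -0.498, 0.231] pointing down, gripper open.
Joint ranges: [-3.03, 3.03], [-0.79, 2.21], [0.23, 2.52], [-1.04, 4.18], [0, 3.07], [-2.55, 2.55]. Speed limits (rad/s): [2.22, 2.22, 2.57, 3.14, 3.14, 3.14].

### API

Orientations are given as a rotation vector (axis times angle).
In Python, from plant import arm, kinematics, vision gives the robot as it stands. Calls block until the motion is done:
- arm.movep(position, orientation): joint-space move of the TCP to a pose.
- arm.move_linear(position, rotation=None, speed=0.15, contact_N=None): straight line of the TCP; rotation=None keeps the orientation; speed is the mean speed in m/s. With contact_N (N) it stops when the force on the tool has changed by that much, and returns True; else False.
- arm.move_j(angles): joint-space move.
- arm.gripper_open() and arm.close(): open the fingers fully, or close them until they stop; the grip force is fixed at half the most.
- arm.dwell(seconds).
- kinematics.inverse_kinematics(position, orientation): joint angles nearest the present ones, or None.
- arm.observe(): the state.
- vision.capture(name): name is "side" or "top" or "wrist"; returns (picture, depth): 420x560x3 uint8, red, green, blue; 420x560 float32, m along the optical axis (not along the pixel's ray), 0 where there is no reading.
- vision.get_calibration(name): a dict with "mtx" (3x3 intrinsics, pixels), "eye" and "orientation" of the camera in the world; the wrist camera has in their place "tool_from_camera" (4x4, takes a point from camera to tool coordinates, whose origin is the TCP and whose axes are the flange's). Camera axes: x right, y up, looking along -z (the intrinsics and any distortion apply to the point x, -y, -z); pixel columns grow to the right and rows downward; lengths in m; the calibration is good to about 2 mm. A picture is of the moment at which its call begins: read the wrist's pose just before it. get_calibration takes no time and is no camera call.
A pose or a line that the arm cannot do raises arm.IKError and nothing moves.
- arm.hand_in(): hands the job in; it is judged then, once.
The state is a dict: "time": time; "q": joint angles; "joint_vel": joint speeds; "joint_efforts": joint torques, N m; "tcp_pos": TCP position; "tool_rot": TCP orientation; "contact_force": force on the tool from outside, world axes, zero at the start; "torque": the same for the moment, N m; "finger_gap": opening from 0.0 (shut) to 1.0 (fully open); "gripper_force": force on a finger pad.
Only numpy, scipy, OpenCV 4.12 (cv2) and the standard library are available. Lean on these libraries where they do the work, as an engineer would, in place of code of your own. Each camera call takes 0.05 s, during which the arm holds its last target. There are 200 camera calls.

## Working session

There is one attempt and no reset: what is moved stays moved. The work goes in short steps, each a Python script; the robot and the scene stay as the last script left them, time stands still between calls to the robot, and variables do not carry over. Pictures are saved under pics/ and viewed, at most 10 in all, crops included, and the job is handed in when it is done.

```bash
mkdir -p pics; ls; cat > h.py <<'E'
import numpy as np,cv2
from plant import arm,kinematics,vision
from scipy.spatial.transform import Rotation as R
def cal(n):
    c=vision.get_calibration(n); return c
def rot(o):
    o=np.array(o,float)
    return o if o.shape==(3,3) else R.from_rotvec(o).as_matrix()
def cloud(n,depth,c=None):
    c=c or cal(n); K=np.array(c["mtx"])
    v,u=np.mgrid[0:420,0:560]
    d=np.array([u.ravel(),v.ravel()],float).T.reshape(-1,1,2)
    dist=c.get("dist",c.get("distortion",None))
    p=cv2.undistortPoints(d,K,None if dist is None else np.array(dist)).reshape(420,560,2)
    P=np.dstack([p[...,0]*depth,-p[...,1]*depth,-depth])
    return P@rot(c["orientation"]).T+np.array(c["eye"])
E
python3 - <<'E'
from h import *
for n in("side","top"):
    c=cal(n);print(n,c)
    im,d=vision.capture(n);np.savez(f"{n}0.npz",im=im,d=d)
    cv2.imwrite(f"pics/{n}0.png",im[...,::-1])
print(cal("wrist"));print(arm.observe())
E
```

```text
pics
side {'mtx': array([[421.01202097,   0.        , 281.17811754],
       [  0.        , 421.01202097, 205.3427799 ],
       [  0.        ,   0.        ,   1.        ]]), 'eye': array([ 0.98058739, -0.33785119,  0.63776169]), 'orientation': array([0.79356027, 0.39058448, 0.82627573])}
top {'mtx': array([[403.2724955 ,   0.        , 274.94469957],
       [  0.        , 403.2724955 , 204.71807772],
       [  0.        ,   0.        ,   1.        ]]), 'eye': array([0.34782817, 0.03671663, 0.94196164]), 'orientation': array([ 0.13670073, -0.12295813, -1.57307298])}
{'mtx': array([[298.67056588,   0.        , 282.28871524],
       [  0.        , 298.67056588, 207.08685106],
       [  0.        ,   0.        ,   1.        ]]), 'tool_from_camera': array([[-2.06486756e-03,  9.45895613e-01,  3.24464522e-01,
         8.32103152e-02],
       [ 9.99997557e-01,  1.69718692e-03,  1.41618214e-03,
        -9.27069867e-04],
       [ 7.88883527e-04,  3.24466654e-01, -9.45896806e-01,
        -1.42833313e-01],
       [ 0.00000000e+00,  0.00000000e+00,  0.00000000e+00,
         1.00000000e+00]])}
{'time': 0.1, 'q': array([-1.19757583e+00,  3.00398519e-01,  1.52150360e+00,  3.69849444e-06,
        1.32069812e+00, -6.66134286e-02]), 'joint_vel': array([-0.00129776, -0.00248511, -0.00312832, -0.00137533,  0.00017444,
        0.00112516]), 'joint_efforts': array([ 2.11794519e-03, -5.44371235e+01, -3.62370586e+01, -5.20268611e-05,
        2.99330313e-03, -1.70720108e-05]), 'tcp_pos': array([ 0.23410139, -0.49746701,  0.2307939 ]), 'tool_rot': array([-3.06495716e+00, -6.85115248e-01,  2.36049099e-04]), 'contact_force': array([ 0.74695378, -0.59143078, -0.02642049]), 'torque': array([ 0.00181245, -0.00947954, -0.01811174]), 'gripper_force': 0.0, 'finger_gap': 0.997404385967643}
```

View pics/side0.png

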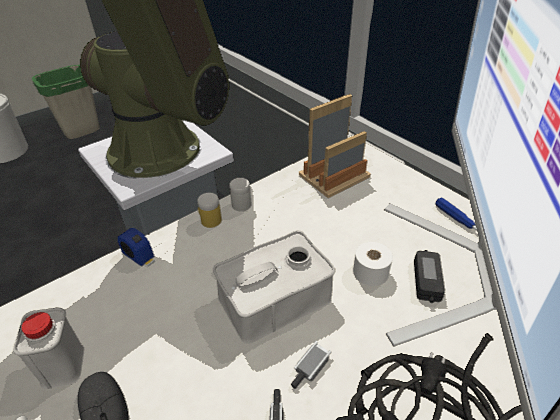

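View pics/top0.png

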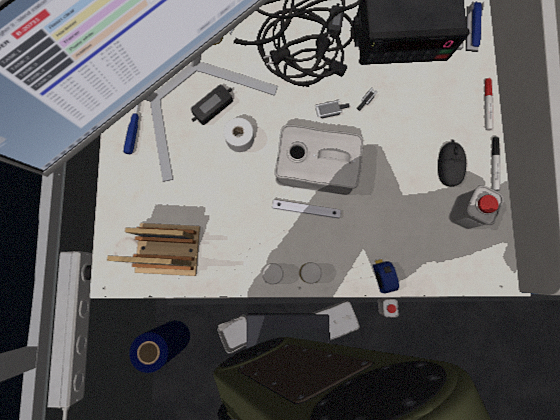

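The side view shows the tall board at px (330,130), the rear one in its rack, with the short board in front; the tin is at (275,285) and hides the bar. The top view shows the rack at (155,250), the tall board's top edge around row 259, cols 108–185, the bar at (306,208) and the tin at (318,157).

```bash
python3 - <<'E'
from h import *
def rect(P,m,name):
    p=P[m][:,:2].astype(np.float32); 
    r=cv2.minAreaRect(p); print(name,len(p),"c",np.round(r[0],4),"size",np.round(r[1],4),"ang",round(r[2],2),"z",np.round(np.median(P[m][:,2]),4), "mean",p.mean(0).round(4))
T=np.load("top0.npz");S=np.load("side0.npz")
for n,D in(("top",T),("side",S)):
    P=cloud(n,D["d"]);np.save(n+"P.npy",P)
    X,Y,Z=P[...,0],P[...,1],P[...,2]; ok=D["d"]>0
    if n=="top":
        print([ (k,P[k[1],k[0]].round(3)) for k in((150,259),(165,233),(306,208),(340,157),(250,220),(273,273),(310,273),(130,135),(165,170),(240,132))])
    big=cv2.connectedComponents
    def comp(m):
        k,l,s,_=cv2.connectedComponentsWithStats(m.astype(np.uint8)); 
        i=1+np.argmax(s[1:,4]); return l==i
    for nm,m in(("tin",(abs(Z-.086)<.006)&(X>.35)&(X<.65)&(abs(Y)<.25)),
                ("tall",(Z>.135)&(Z<.25)&(X>.1)&(X<.45)&(Y>.2)&(Y<.6)),
                ("talltop",(abs(Z-.192)<.008)&(X>.1)&(X<.45)&(Y>.2)&(Y<.6)),
                ("short",(abs(Z-.122)<.006)&(X>.1)&(X<.45)&(Y>.2)&(Y<.6)),
                ("bar",(abs(Z-.014)<.006)&(X>.25)&(X<.45)&(abs(Y)<.15))):
        m=m&ok
        if m.sum()>20:
            m=comp(m); v,u=np.where(m); rect(P,m,f"{n} {nm} px u{u.min()}-{u.max()} v{v.min()}-{v.max()}")
im=T["im"]; c=cv2.resize(im[185:290,90:370],None,fx=2.8,fy=2.8,interpolation=cv2.INTER_CUBIC); cv2.imwrite("pics/crop0.png",c[...,::-1])
E
```

```text
[((150, 259), array([0.373, 0.274, 0.193])), ((165, 233), array([0.427, 0.268, 0.123])), ((306, 208), array([ 0.495, -0.028,  0.012])), ((340, 157), array([ 0.591, -0.097,  0.102])), ((250, 220), array([ 0.469,  0.104, -0.   ])), ((273, 273), array([0.346, 0.049, 0.064])), ((310, 273), array([ 0.345, -0.03 ,  0.067])), ((130, 135), array([0.673, 0.39 , 0.021])), ((165, 170), array([0.59 , 0.307, 0.007])), ((240, 132), array([0.682, 0.128, 0.009]))]
top tin px u279-362 v134-188 998 c [ 0.5966 -0.0574] size [0.1768 0.1234] ang 83.42 z 0.0816 mean [ 0.5876 -0.0529]
top tall px u107-177 v255-264 406 c [0.3723 0.2959] size [0.1192 0.0103] ang 86.63 z 0.191 mean [0.3718 0.2907]
top talltop px u107-171 v255-263 354 c [0.3724 0.2959] size [0.1192 0.01  ] ang 86.63 z 0.1912 mean [0.3724 0.2953]
top short px u124-183 v227-234 292 c [0.4322 0.2927] size [0.1197 0.0102] ang 86.51 z 0.1211 mean [0.4321 0.2924]
side tin px u213-329 v231-317 1777 c [ 0.5986 -0.0539] size [0.186  0.1258] ang 81.54 z 0.0815 mean [ 0.5895 -0.0488]
side tall px u309-352 v94-132 1010 c [0.3736 0.2959] size [0.1228 0.0149] ang 86.13 z 0.167 mean [0.3755 0.2908]
side talltop px u310-352 v94-113 223 c [0.3729 0.296 ] size [0.1228 0.0119] ang 86.99 z 0.1904 mean [0.374  0.2916]
side short px u326-366 v131-151 193 c [0.4322 0.2912] size [0.1182 0.0134] ang 86.32 z 0.1208 mean [0.4332 0.2886]
side bar px u232-251 v200-209 82 c [0.3582 0.0442] size [0.0448 0.0203] ang 65.47 z 0.0131 mean [0.36   0.0413]
```

View pics/crop0.png

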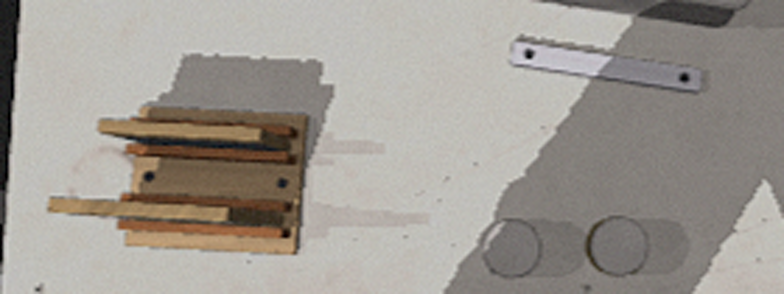

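The crop confirms the tall board's edge at crop px (50–228,209) and the bar spanning crop px (512,50)–(703,80), both clean. Now I'll measure the bar and tin lines and check IK.

```bash
python3 - <<'E'
from h import *
T=np.load("top0.npz");P=np.load("topP.npy");X,Y,Z=np.moveaxis(P,2,0)
c=cal("top");K=c["mtx"];Rm=rot(c["orientation"]);e=c["eye"]
def onplane(uv,z):
    uv=np.atleast_2d(uv).astype(float)
    d=np.c_[(uv[:,0]-K[0,2])/K[0,0],-(uv[:,1]-K[1,2])/K[1,1],-np.ones(len(uv))]@Rm.T
    return (e+d*((z-e[2])/d[:,2])[:,None])[:,:2]
m=((Z>.008)&(Z<.03)&(X>.44)&(X<.535)&(abs(Y)<.15)).astype(np.uint8)
k,l,s,_=cv2.connectedComponentsWithStats(m);i=1+np.argmax(s[1:,4]);print("bar px",s[i])
v,u=np.where(l==i);r=cv2.minAreaRect(onplane(np.c_[u,v],.014).astype(np.float32));print("bar",r)
# tin top: any z>0.05, footprint ray-cast on z=.086
m=((Z>.06)&(Z<.12)&(X>.47)&(X<.72)&(Y>-.2)&(Y<.09)).astype(np.uint8)
k,l,s,_=cv2.connectedComponentsWithStats(m);i=1+np.argmax(s[1:,4]);print("tin px",s[i])
v,u=np.where(l==i)
# front edge: lowest row per column, middle columns
cols=np.arange(288,352);rows=np.array([v[u==k].max()+.5 for k in cols])
W=onplane(np.c_[cols,rows],.086);f=np.polyfit(W[:,1],W[:,0],1);print("front x=",f,"yaw deg",-np.degrees(np.arctan(f[0])),"res",np.std(W[:,0]-np.polyval(f,W[:,1])))
def tool(yaw,tilt,flip):
    B=R.from_euler("z",yaw,True)*R.from_euler("y",tilt,True)  # board frame
    return B*R.from_matrix(np.array([[0,1,0],[1,0,0],[0,0,-1]]).T)*R.from_euler("z",180*flip,True)
for fl in(0,1):
    for p,y,t in(((.372,.296,.166),-3.3,0),((.372,.296,.31),-3.3,0),((.55,-.03,.3),-7,18),((.55,-.03,.14),-7,18)):
        q=kinematics.inverse_kinematics(p,tool(y,t,fl).as_rotvec());print(fl,p,None if q is None else np.round(q,2))
E
```

```text
bar px [272 200  69  18 590]
bar ((0.4937153160572052, -0.02686634659767151), (0.15915723145008087, 0.02048424258828163), 80.84869384765625)
tin px [ 274  124   89   65 4607]
front x= [0.15741409 0.54255685] yaw deg -8.945755566999964 res 0.0012227708665277955
0 (0.372, 0.296, 0.166) [ 0.6   0.2   1.8  -0.    1.14  0.65]
0 (0.372, 0.296, 0.31) [ 0.6   0.08  1.6  -0.    1.46  0.65]
0 (0.55, -0.03, 0.3) [-0.12  0.44  1.2   0.    1.82  0.  ]
0 (0.55, -0.03, 0.14) [-0.12  0.56  1.4   0.    1.5   0.  ]
1 (0.372, 0.296, 0.166) [ 0.6   0.2   1.8  -0.    1.14 -2.49]
1 (0.372, 0.296, 0.31) [ 0.6   0.08  1.6  -0.    1.46 -2.49]
1 (0.55, -0.03, 0.3) None
1 (0.55, -0.03, 0.14) None
```

```bash
cat >> h.py <<'E'
def tool(yaw,tilt):
    B=R.from_euler("z",yaw,True)*R.from_euler("y",tilt,True)
    return (B*R.from_matrix(np.array([[0,1.,0],[1,0,0],[0,0,-1]]))).as_rotvec()
def st(*a):
    o=arm.observe();print(*a,round(o["time"],2),o["tcp_pos"].round(4),"F",o["contact_force"].round(2),"gap",round(o["finger_gap"],3),"g",round(o["gripper_force"],1))
E
python3 - <<'E'
from h import *
r=tool(-3.4,0)
arm.movep([.3727,.296,.26],r);st("above")
print(arm.move_linear([.3727,.296,.164],speed=.12,contact_N=6));st("down")
arm.close();st("closed")
print(arm.move_linear([.3727,.296,.305],speed=.1));st("up")
im,d=vision.capture("side");cv2.imwrite("pics/side1.png",im[...,::-1])
E
```

```text
above 2.93 [0.373  0.2956 0.26  ] F [ 0.36  0.1  -0.12] gap 1.0 g 0.0
False
down 3.88 [0.373  0.2962 0.1647] F [-0.27  0.34 -0.08] gap 1.0 g 0.0
closed 4.56 [0.3728 0.2961 0.1642] F [-0.26  0.9   2.82] gap 0.103 g 59.0
False
up 6.12 [0.3726 0.2959 0.3045] F [ 0.8  -0.25 -2.25] gap 0.111 g 58.4
```

View pics/side1.png

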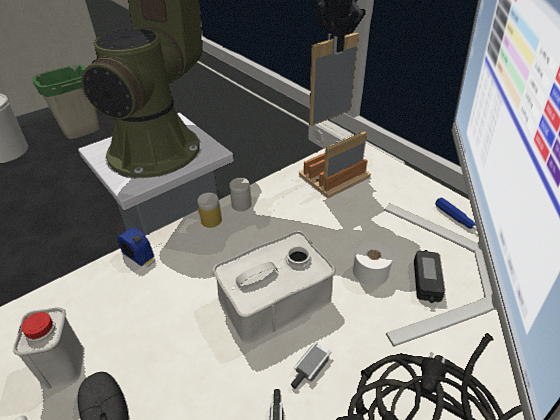

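The board is held square at about (335,85), and the short board is still in the rack at (345,155). Now place: descend at a slight tilt, touch down, then move toward the bar.

```bash
cat >> h.py <<'E'
YAW=-9.05; C=np.array([.4937,-.0269]); L=.152
N=np.array([np.cos(np.radians(YAW)),np.sin(np.radians(YAW))])
def pose(d,h,tilt):
    "d: gap bar face to near foot corner, h: height of lowest corner"
    t=np.radians(tilt)
    x=.010+d+.010*np.cos(t)-.005*np.cos(t); z=h+.005*np.sin(t)
    x+=L*np.sin(t); z+=L*np.cos(t)
    return np.r_[C+x*N,z],tool(YAW,tilt)
E
python3 - <<'E'
from h import *
arm.movep(*pose(.005,.14,10));st("over")
p,r=pose(.005,.012,10);print(arm.move_linear(p,r,speed=.12,contact_N=8));st("low")
p,r=pose(.005,-.004,10);print(arm.move_linear(p,r,speed=.03,contact_N=4));st("touch, expected z at h=0",pose(.005,0,10)[0].round(4))
im,d=vision.capture("top");cv2.imwrite("pics/top2.png",cv2.resize(im[100:250,220:420],None,fx=4,fy=4,interpolation=cv2.INTER_CUBIC)[...,::-1])
E
```

```text
over 7.56 [ 0.5394 -0.0332  0.2907] F [-0.22  1.19 -1.48] gap 0.109 g 58.4
False
low 8.78 [ 0.5398 -0.0342  0.1633] F [ 1.68  1.04 -2.94] gap 0.106 g 58.4
True
touch, expected z at h=0 [ 0.5394 -0.0342  0.1506] 9.22 [ 0.5397 -0.0342  0.1506] F [ 0.05 -0.27  6.18] gap 0.105 g 59.7
```

View pics/top2.png

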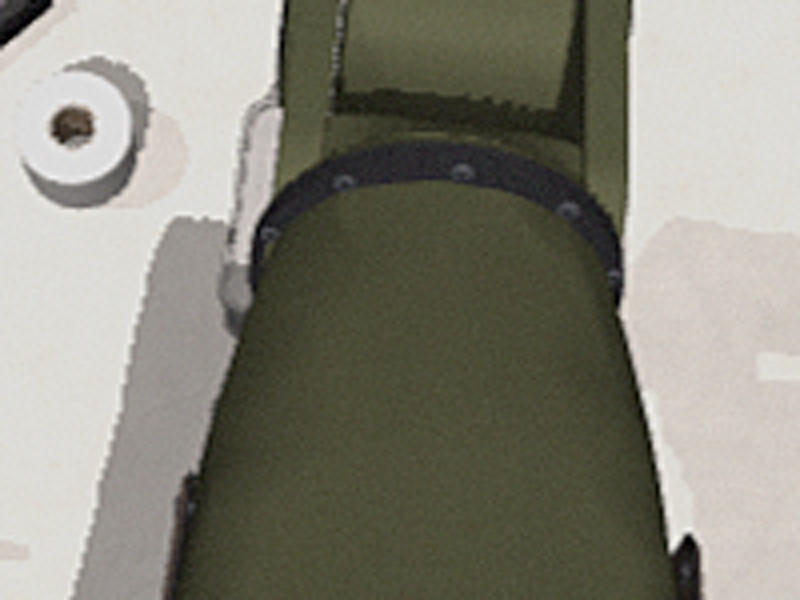

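The arm hides the work in this view, but touchdown came exactly at worktop height, so the foot is in the gap. Next: slide to the bar, tilt onto the tin, lower.

```bash
python3 - <<'E'
from h import *
p,r=pose(.005,.0015,10);arm.move_linear(p,r,speed=.03);st("lift")
p,r=pose(-.006,.0015,10);hit=arm.move_linear(p,r,speed=.02,contact_N=4);st("slide")
o=arm.observe();ref=pose(0,.0015,10)[0]
d=float((o["tcp_pos"][:2]-ref[:2])@N);print("hit",hit,"bar at d",d)
if hit:
    d+=.001
    p,r=pose(d,.0015,10);arm.move_linear(p,r,speed=.03)
    for t in np.arange(11,20,1.):
        p,r=pose(d,.0015,t);h=arm.move_linear(p,r,speed=.03,contact_N=4)
        if h: break
    st("tilt %g %s"%(t,h))
    p=arm.observe()["tcp_pos"]; print(arm.move_linear(p-[0,0,.004],speed=.02,contact_N=4));st("set")
    print(R.from_rotvec(arm.observe()["tool_rot"]).as_matrix()[:,2])
E
```

```text
lift 9.52 [ 0.5394 -0.0342  0.1518] F [ 0.02  0.62 -1.79] gap 0.11 g 58.4
slide 9.93 [ 0.5332 -0.0332  0.152 ] F [ 3.67 -0.46 -0.58] gap 0.105 g 59.0
hit True bar at d -0.001347824870580852
tilt 19 False 12.43 [ 0.5552 -0.0367  0.1474] F [-16.87   2.98   9.26] gap 0.105 g 60.9
True
set 12.63 [ 0.555  -0.0366  0.1474] F [-6.09  1.47  6.64] gap 0.102 g 60.8
[-0.32269517  0.0511576  -0.94511943]
```

The per-step force baseline let the tilt overshoot (17 N at 19°). I'll back off until the push on the tin is small, then release.

```bash
python3 - <<'E'
from h import *
for t in np.arange(18.5,13.9,-.5):
    p,r=pose(-.0003,.0008,t);arm.move_linear(p,r,speed=.03);st(t)
    if arm.observe()["contact_force"][:2]@N>-1.5: break
im,d=vision.capture("side");np.savez("side3.npz",im=im,d=d);cv2.imwrite("pics/side3.png",cv2.resize(im[150:350,150:400],None,fx=3,fy=3,interpolation=cv2.INTER_CUBIC)[...,::-1])
E
```

```text
18.5 12.88 [ 0.5551 -0.0366  0.1474] F [-5.63 -0.25  7.4 ] gap 0.104 g 60.7
18.0 13.13 [ 0.5543 -0.0365  0.1471] F [ 2.41 -0.3  -0.28] gap 0.107 g 60.3
```

View pics/side3.png

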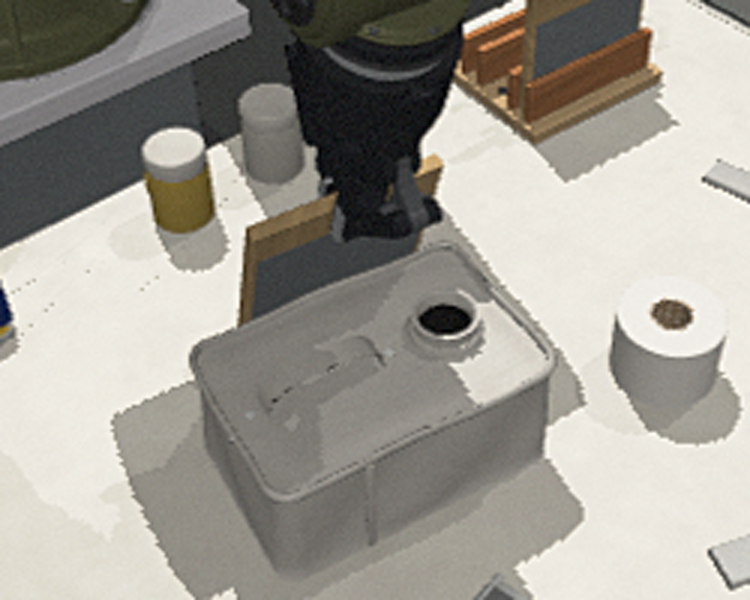

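The side view shows the board leaning at the tin's rear edge (crop px 240–440, 160–320), centred. The forces are near zero. Lower, release, retreat and inspect.

```bash
python3 - <<'E'
from h import *
p=arm.observe()["tcp_pos"]; print(arm.move_linear(p-[0,0,.003],speed=.02,contact_N=3));st("set")
arm.gripper_open();st("open")
o=arm.observe();z=R.from_rotvec(o["tool_rot"]).as_matrix()[:,2]
print(arm.move_linear(o["tcp_pos"]-z*.1,speed=.1));st("back")
arm.movep([.30,-.40,.30],tool(0,0));st("away")
im,d=vision.capture("top");np.savez("top4.npz",im=im,d=d)
a=cv2.resize(im[100:250,220:420],None,fx=2,fy=2)
im2,d2=vision.capture("side");np.savez("side4.npz",im=im2,d=d2)
b=cv2.resize(im2[150:300,190:390],None,fx=2,fy=2)
cv2.imwrite("pics/end.png",np.hstack([a,b])[...,::-1])
P=cloud("side",d2)
for n,P in(("top",cloud("top",d)),("side",P)):
    X,Y,Z=np.moveaxis(P,2,0)
    m=(Z>.125)&(Z<.2)&(X>.45)&(X<.7)&(abs(Y+.04)<.12)
    q=P[m];print(n,len(q),cv2.minAreaRect(q[:,:2].astype(np.float32)),q[:,2].max())
    m=(Z>.11)&(Z<.2)&(X>.35)&(X<.47)&(Y>.2)&(Y<.4);print("short",P[m].mean(0) if m.any() else None)
    if n=="top":
        m=(Z>.02)&(Z<.15)&(X>.45)&(X<.58)&(abs(Y+.03)<.04);q=P[m]
        s=((q[:,:2]-C)@N)-.010; k=(q[:,2]<.14)
        f=np.polyfit(q[k,2],s[k],1);print("upper face dist from bar face = %.1f mm + z*tan(%.1f deg), n=%d zmin %.3f"%(f[1]*1e3,np.degrees(np.arctan(f[0])),k.sum(),q[:,2].min()))
E
```

```text
True
set 13.39 [ 0.5545 -0.0366  0.1464] F [-3.47  0.64  8.12] gap 0.108 g 61.1
open 14.12 [ 0.5549 -0.0366  0.146 ] F [0.03 0.61 0.11] gap 0.998 g 0.0
False
back 15.27 [ 0.585  -0.0414  0.2405] F [-0.97  0.87 -0.38] gap 1.002 g 0.0
away 16.97 [ 0.3006 -0.3997  0.2998] F [0.57 0.18 0.29] gap 0.997 g 0.0
top 1051 ((0.5543947219848633, -0.03541165590286255), (0.11926262825727463, 0.02673685923218727), 80.90008544921875) 0.17631974974076736
short [0.4319348  0.29168032 0.12078392]
upper face dist from bar face = -0.2 mm + z*tan(17.6 deg), n=1084 zmin 0.020
side 1221 ((0.5593162775039673, -0.03775132820010185), (0.12073488533496857, 0.01987696997821331), 78.1429672241211) 0.1750700908644488
short [0.43405546 0.28862706 0.11801399]
```

View pics/end.png

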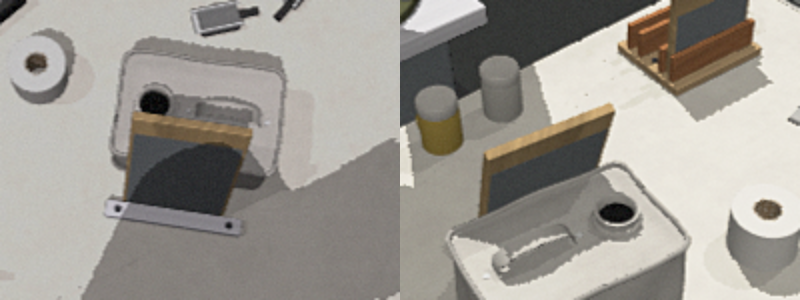

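The left panel shows the board's foot against the bar at px (175,215), parallel to it and centred, with its top resting on the tin. The right panel shows the short board still in the rack. The measured face meets the bar, and yaw is −9.1° against the bar's −9.05°.

```bash
python3 -c "
from h import *
print(arm.hand_in())"
```

```text
the job is handed in; nothing more can be done
None
```

The tall board now leans on the tin at about 17.6°, with its foot against the stop bar, square and centred; the short board is still in the rack, and the job was handed in at about 17 s.

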